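# Tip the circuit board under the inspection microscope

## Robot

A 7-joint arm with a two-finger parallel gripper is mounted at the origin on the work surface. World frame = base frame: x ahead of the robot, y to its left, z up, the work surface at z = 0. Lengths are in m, angles in rad, forces in N, time in s.
With the tool pointing down it reaches from about 0.4 to 0.85 m from the base axis. Payload 10.4 kg.
Tool frame: the origin (TCP) lies between the finger pads; the fingertips stand ahead of it and the grasp point (between the pads) lies 5 mm behind it (manip.tip_extent is the z of the fingertips in the tool frame, in m); z points along the fingers, y is the line along which they close (so a half turn about z gives the same grasp; the last joint's range is limited). The gripper opens to 85 mm and grips with 20 to 120 N. Pads are 22 mm wide; open, the fingers measure 114 mm over their backs; the gripper's body (76 mm by 85 mm) begins 54 mm behind the grasp point. The pads swing forward as they close: fully open they stand 13 mm farther back than shut.
Start: joints at [-1.213, 0.332, -0.065, 1.46, 0.022, 1.35, -0.088], TCP at [0.232, 0.58, 0.208] pointing down, gripper open.
Joint ranges: [-2.6, 2.6], [-0.5, 2.12], [-1.47, 1.34], [0.16, 2.42], [-1.27, 4.41], [0.06, 2.06], [-2.6, 2.6]. Speed limits (rad/s): [2.22, 2.22, 2.79, 2.79, 3.14, 3.14, 3.14].

## Interface

Orientations are given as a unit quaternion [x, y, z, w].
In Python, from workcell import status, viewer, manip gives the robot as it stands.
- The arm moves only by the tool play_rows, never from a script. Its argument "plan" is one flat list of numbers, 7 for each row, row after row: the turn, a rotation vector about the tool's x, y, z in degrees, then the shift along the tool's x, y, z in m, then the opening, from 0 (shut) to 1 (fully open). In form: [ax, ay, az, dx, dy, dz, grip, ax, ay, az, dx, dy, dz, grip, ...]. A call has 1 to 20 rows; each row is the pose to reach, as a shift and turn from the pose commanded when the call began, along the tool's axes at that moment; what a row does not reach only later rows make up. A row lasts 1/8 s, in which the tool goes at most 62.5 mm and 10.7 degrees, less where a joint would pass 70% of its speed; a pose out of reach is approached as far as the arm can. A call with a gripper value outside its range is refused whole. The fingers move at their own pace and stop on an object; "squeeze" is the grip in N (left out, the last holds). Time passes only in rows, so rows that repeat a pose let the fingers close. It gives the time, the measured TCP pose, the force, the opening and the grip force at its end, in the units of the state.
- status.get_obs(): the state, without advancing time (a new reading comes with each control period).
- viewer.camera(name): name is "side" or "top"; returns the picture (400x640x3 uint8, red, green, blue); there is no depth.
- viewer.camera_model(name): a dict with "fx", "fy", "cx", "cy" (pixels), "R" (3x3) and "t" (3): a world point X has camera coordinates R X + t. Camera axes: x right, y down, z forward; pixel columns grow to the right and rows downward; lengths in m; the calibration is good to about 2 mm. A picture is of the moment at which its call begins. camera_model takes no time and is no camera call.
- manip.hand_in(): hands the job in; it is judged then, once.
The state is a dict: "clock": time; "joint_pos": joint angles; "joint_velocities": joint speeds; "tau": joint torques, N m; "position": TCP position; "ee_rot": TCP orientation; "ft_force": force on the tool from outside, world axes, zero at the start; "torque": the same for the moment, N m; "grip_width": opening from 0.0 (shut) to 1.0 (fully open); "grasp_force": force on a finger pad.
Only numpy, scipy, OpenCV 4.12 (cv2) and the standard library are available. Lean on these libraries where they do the work, as an engineer would, in place of code of your own. Each camera call takes 0.05 s, during which the arm holds its last target. There are 200 camera calls.

## Task

A phone circuit board is clamped on the sprung tilt plate of the inspection stand; tip it for a slanting picture of the solder joints: with a fingertip on the round finger pad, press that corner of the plate slowly down until the pointer stands level with the index on the scale, without going much past it, and keep it there for a couple of seconds. Then ease the pad back up with the finger, without letting it snap, until the plate is level again, and take the hand away. Grip and lift nothing, do not touch the board, the pointer or the index, and leave the stand and everything else on the bench where it is.

Things in the scene. Friction and masses are not known exactly. Their poses are not given: they have to be found in the camera images.
- stand: microscope inspection stand, loose on the mat but heavy (about 3 kg): dark steel base 330 x 130 mm (x -155 to +175, y +-65), its top 11 mm high. Origin: on the table under the middle of the tilt plate; z up; its -x axis points from there to the finger pad (52 mm), pointer and scale (142 mm)
- lens (a point): front of the black microscope tube, 37 mm thick: from this point (stand x +80, 112 mm high) the tube slants up and away (+x) to x +170, 185 mm high; its pillar stands at x +140, y +42 and is 196 mm high
- tilt_plate (a joint): tilt of the aluminium plate (100 mm square, 6 mm thick, top 53 mm high, set cornerwise on the base), rad: 0 level, grows as the pad goes down, end stop 0.26. It tips about the line through its two side corners, 50 mm high. Undamped return spring: about 3 N on the pad starts it, 5.5 N holds 0.08, 8.5 N holds 0.18; let go, it snaps back
- finger_pad: the finger pad, a low-domed aluminium button 26 mm in diameter (flat 13 mm across on top, rim 4.5 to 7 mm lower) on a short post on the plate's sprung corner, 52 mm from the hinge line; 69 mm above the table when level, higher than the board, pointer and scale near it. Origin: centre of its top face; moves with the plate
- pointer_tip (a point): tip of the pointer, a flat bright steel blade 3 mm thick that sticks out of the sprung corner, 50 mm high when level, 122 mm from the hinge line and 70 mm beyond the pad's centre; it goes down 2.35 times as far as the pad
- index_tip (a point): tip of the index, a small brass wedge 6 mm high on a slide clipped to the outer edge of the upright white scale plate (22 mm wide, top 63 mm high), 3.5 mm beyond the pointer's tip: the mark that the pointer must reach. It is set 10 to 22 mm below the level pointer and points at the pointer's tip when level with it
- board: phone circuit board, 76 x 48 mm, held between two jaw rails on the tilt plate (highest part 66 mm above the table when level); fragile, not to be touched. Origin 62.5 mm high above the middle of the tilt plate; board turned 45 degrees to the stand's x axis, its nearest edge 12 mm from the rim of the finger pad
- pointer: the pointer blade as a whole, 10 to 3 mm wide, from 53 to 122 mm from the hinge line; delicate, not to be pushed. Origin on the hinge line above the stand's origin
- driver_grip (a point): precision screwdriver, 150 mm long, black handle, lying; point: middle of the handle
- tweezers_center (a point): steel tweezers, about 120 mm long, 9 mm high, lying; point: the middle
- battery_center (a point): flat black phone battery with a paper label, 62 x 40 x 5 mm, lying; point: the middle
- phone_center (a point): phone lying screen up, 148 x 71 x 7.5 mm; point: the middle
- tray_center (a point): grey divided screw tray, 110 x 75 x 14 mm; point: the middle
- jar_center (a point): small amber flux jar with black lid, 42 mm diameter, 36 mm high; point: the middle
- cleaner_center (a point): clear bottle of cleaner, 44 mm diameter, 100 mm high, standing; point: the middle

How it is judged:
By the outcome, as a careful person would: the job done as asked, in the order asked, and still so for the second after the job is handed in, with the robot touching nothing.
It also fails if it takes over 35 s, if anything falls off the work surface, if the arm or the gripper's body presses on something with over 40 N, if the wrist force passes 120 N, or if a joint passes its speed limit or range.

## Working session

There is one attempt and no reset: what is moved stays moved. The work goes in short steps, Python scripts to look and compute and a tool call to move; the robot and the scene stay as the last step left them, time stands still between calls to the robot, and variables do not carry over. Pictures are saved under pics/ and viewed, at most 10 in all, crops included, and the job is handed in when it is done.

Besides the shell and the picture viewer there is one more tool, called after "Request:" by a JSON object that holds its "method" and its "body", one argument or row to a line. play_rows: Moves the arm, as the interface text tells. Its arguments: {"type":"object","properties":{"plan":{"type":"array","items":{"type":"number"}},"squeeze":{"type":"number"}},"required":["plan"]}

```bash
mkdir -p pics; python3 - <<'E'
from workcell import status, viewer, manip
import cv2,numpy as np
for n in("side","top"):
    cv2.imwrite(f"pics/{n}0.png",viewer.camera(n)[:,:,::-1])
    m=viewer.camera_model(n);print(n,{k:np.round(v,3).tolist() for k,v in m.items()})
o=status.get_obs();print(o["position"],o["ee_rot"],o["ft_force"],manip.tip_extent,o["clock"])
E
```

```text
side {'fx': 476.968, 'fy': 476.968, 'cx': 322.779, 'cy': 205.415, 'R': [[0.983, -0.183, -0.016], [-0.143, -0.705, -0.695], [0.116, 0.685, -0.719]], 't': [-0.547, 0.177, 1.397]}
top {'fx': 460.741, 'fy': 460.741, 'cx': 318.79, 'cy': 201.566, 'R': [[0.019, -1.0, -0.0], [-0.984, -0.018, -0.178], [0.178, 0.003, -0.984]], 't': [0.001, 0.578, 1.213]}
[0.23214595 0.57989109 0.2068952 ] [ 1.89227672e-01  9.81933036e-01 -6.25974324e-04 -9.05412569e-05] [-0.55291185  0.56231412 -0.19961728] 0.014 0.1
```

View pics/side0.png

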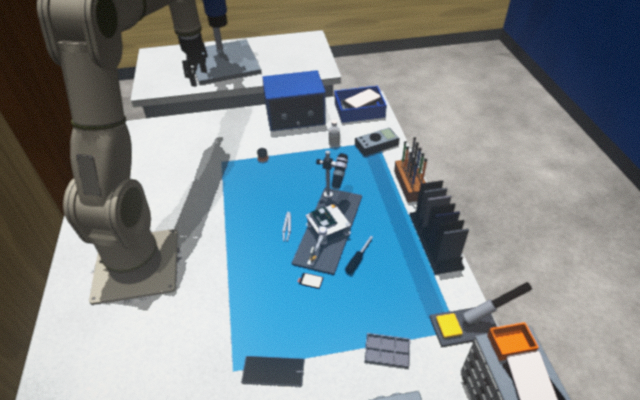

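View pics/top0.png

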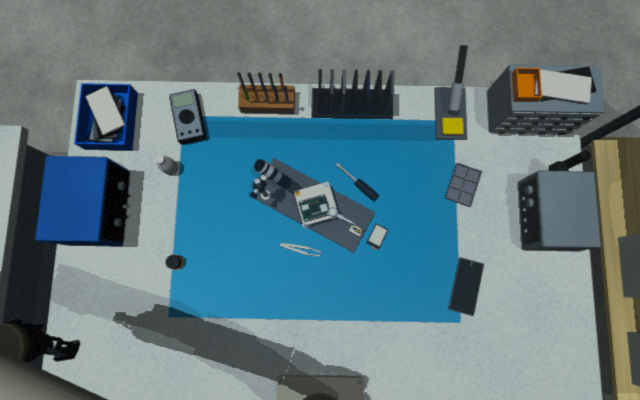

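```bash
python3 - <<'E'
import cv2
a=cv2.imread("pics/side0.png")[185:280,280:375];b=cv2.imread("pics/top0.png")[150:255,240:390]
cv2.imwrite("pics/s1.png",cv2.resize(a,(760,760),interpolation=cv2.INTER_CUBIC)[:600*1])
cv2.imwrite("pics/t1.png",cv2.resize(b,(800,560),interpolation=cv2.INTER_CUBIC))
E
python3 - <<'E'
import cv2
a=cv2.imread("pics/side0.png")[190:275,285:370]
cv2.imwrite("pics/s1.png",cv2.resize(a,(595,595),interpolation=cv2.INTER_CUBIC))
E
```

```text
(no output)
```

View pics/s1.png

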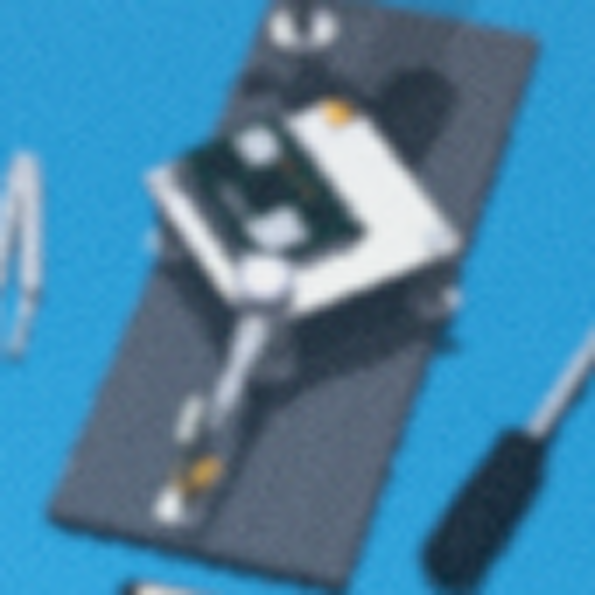

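View pics/t1.png

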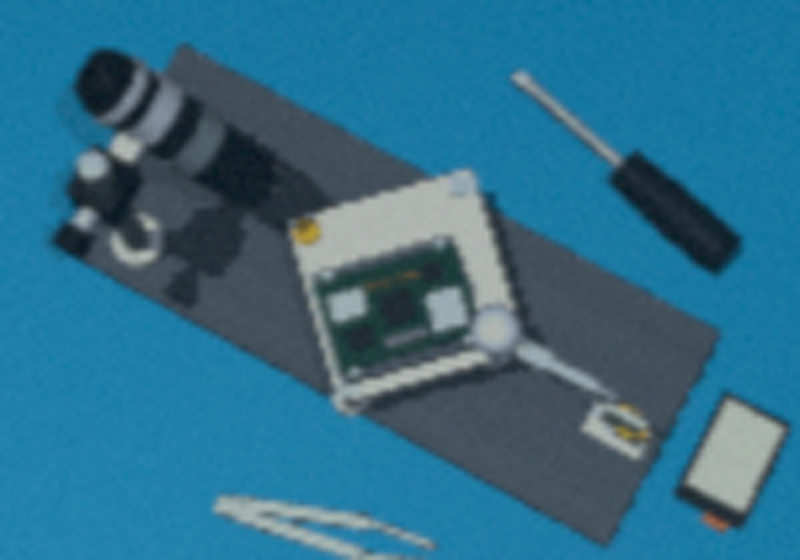

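```bash
cat >h.py <<'E'
from workcell import status, viewer, manip
import cv2,numpy as np
M={n:viewer.camera_model(n) for n in("side","top")}
def cam(n):
    m=M[n];return np.array(m["R"]),np.array(m["t"]),m
def ray(n,p):
    R,t,m=cam(n);d=R.T@np.array([(p[0]-m["cx"])/m["fx"],(p[1]-m["cy"])/m["fy"],1]);return -R.T@t,d/np.linalg.norm(d)
def onz(n,p,z):
    c,d=ray(n,p);return c+d*(z-c[2])/d[2]
def proj(n,X):
    R,t,m=cam(n);q=R@np.array(X)+t;return np.array([m["cx"]+m["fx"]*q[0]/q[2],m["cy"]+m["fy"]*q[1]/q[2]])
def tri(ps,pt):
    A=0;b=0
    for n,p in(("side",ps),("top",pt)):
        c,d=ray(n,p);P=np.eye(3)-np.outer(d,d);A=A+P;b=b+P@c
    return np.linalg.solve(A,b)
def avg(n,k):return np.mean([viewer.camera(n)[:,:,::-1].astype(float) for _ in range(k)],0).astype(np.uint8)
E
python3 - <<'E'
from h import *
s,t=avg("side",6),avg("top",6)
cv2.imwrite("pics/sa.png",s);cv2.imwrite("pics/ta.png",t)
print("camC",-cam("side")[0].T@cam("side")[1],-cam("top")[0].T@cam("top")[1])
A,B,C=[onz("top",p,.011) for p in((374.6,211.9),(354,252.2),(274.3,158.4))]
print("corners",A,B,C,np.linalg.norm(A-B),np.linalg.norm(A-C))
x=(C-A)/np.linalg.norm(C-A);y=np.array([-x[1],x[0],0]);
print("yaw",np.degrees(np.arctan2(x[1],x[0])),"yaw2",np.degrees(np.arctan2(*((B-A)*1)[:2])))
o=(A+B)/2+x*.155;print("origin",o,"pad pred",o-x*.052)
print("pad tri",tri((322.9,230),(332.8,211.5)),onz("side",(322.9,230),.069),onz("top",(332.8,211.5),.069))
print("proj pad",proj("side",np.r_[(o-x*.052)[:2],.069]),proj("top",np.r_[(o-x*.052)[:2],.069]))
for z in(.05,.04,.028):
    for n in("side","top"):print(z,n,"tip122",proj(n,np.r_[(o-x*.122)[:2],z]),"idx",proj(n,np.r_[(o-x*.1255)[:2],z]))
a=cv2.resize(s[236:266,300:330],(400,400),interpolation=cv2.INTER_CUBIC);b=cv2.resize(t[212:242,340:370],(400,400),interpolation=cv2.INTER_CUBIC)
cv2.imwrite("pics/z.png",np.hstack([a,b]))
for n,im in(("side",s),("top",t)):
    h=cv2.cvtColor(im,cv2.COLOR_BGR2HSV);m=cv2.inRange(h,(10,100,70),(30,255,255));k,l,st,ce=cv2.connectedComponentsWithStats(m)
    print(n,[(st[i,4],ce[i].round(1).tolist()) for i in range(1,k) if 280<ce[i][0]<375 and 180<ce[i][1]<270])
E
```

```text
camC [ 0.39993799 -0.93226147  1.11869103] [0.35263926 0.00720599 1.29673155]
corners [ 0.55855559 -0.14638624  0.011     ] [ 0.44403821 -0.08880342  0.011     ] [0.70937204 0.14247454 0.011     ] 0.12817960467058487 0.3258621597012322
yaw 62.4305905962883 yaw2 -63.30536181989505
origin [0.57303444 0.01980504 0.011     ] pad pred [ 0.54896765 -0.0262904   0.011     ]
pad tri [ 0.55064418 -0.02680723  0.06543451] [ 0.55195722 -0.02959979  0.069     ] [ 0.54824261 -0.02673004  0.069     ]
proj pad [321.68574912 229.31335665] [332.64063992 211.23152507]
0.05 side tip122 [314.58717959 251.47159052] idx [314.21376611 252.39927051]
0.05 top tip122 [355.04271868 224.49120047] idx [356.17869092 225.10261562]
0.04 side tip122 [314.68490025 253.65370334] idx [314.31361892 254.58019852]
0.04 top tip122 [354.761375  224.9612278] idx [355.88844558 225.56799878]
0.028 side tip122 [314.80081729 256.24214307] idx [314.43206281 257.16718213]
0.028 top tip122 [354.4294846  225.51570109] idx [355.54605562 226.1169913 ]
side [(np.int32(6), [333.0, 205.5]), (np.int32(6), [313.5, 257.0])]
top [(np.int32(15), [297.0, 193.1]), (np.int32(6), [357.7, 230.8]), (np.int32(1), [373.0, 247.0])]
```

View pics/z.png

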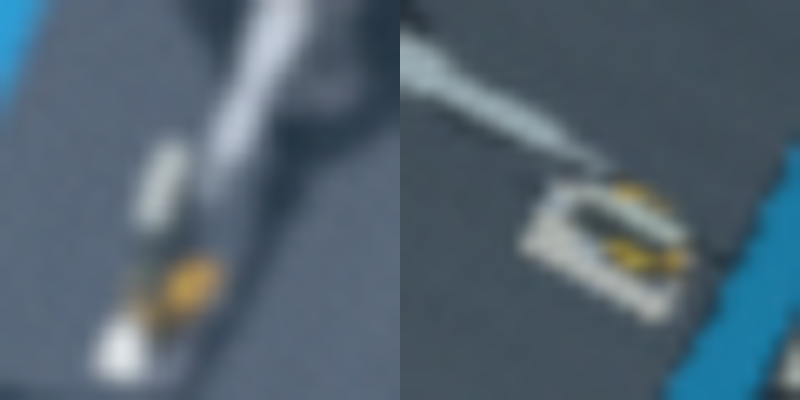

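The top view shows the pad at about (333,211), the pointer tip at (355,224) and the index from about (356,226). In the side view the pad is at (322,230) and the index at (314,256), about 14 mm below the level pointer. These agree with the stated geometry. I'll move above the pad with the fingers shut.

Request:
{"method": "play_rows", "body": {
  "plan": [0, 0, 0, 0, 0, -0.04, 0, 0, 0, 0, -0.016, -0.013, -0.08, 0, 0, 0, 0, -0.042, -0.036, -0.09, 0, 0, 0, 0, -0.078, -0.067, -0.09, 0, 0, 0, 0, -0.12, -0.103, -0.09, 0, 0, 0, 0, -0.161, -0.138, -0.09, 0, 0, 0, 0, -0.203, -0.174, -0.09, 0, 0, 0, 0, -0.244, -0.209, -0.09, 0, 0, 0, 0, -0.286, -0.245, -0.09, 0, 0, 0, 0, -0.327, -0.281, -0.09, 0, 0, 0, 0, -0.369, -0.316, -0.09, 0, 0, 0, 0, -0.411, -0.352, -0.09, 0, 0, 0, 0, -0.447, -0.383, -0.08, 0, 0, 0, 0, -0.478, -0.41, -0.06, 0, 0, 0, 0, -0.504, -0.432, -0.03, 0, 0, 0, 0, -0.52, -0.445, 0.01, 0, 0, 0, 0, -0.52, -0.445, 0.05, 0, 0, 0, 0, -0.52, -0.445, 0.08, 0, 0, 0, 0, -0.52, -0.445, 0.09, 0, 0, 0, 0, -0.52, -0.445, 0.09, 0]
}}

```text
clock: 3.2
position: [0.5497, -0.0261, 0.1179]
ee_rot: [0.189, 0.982, -0.0, -0.0]
ft_force: [-0.0, -0.0, 0.8]
grip_width: -0.002
grasp_force: 0.0
```

```bash
python3 - <<'E'
from h import *
s,t=avg("side",3),avg("top",3)
cv2.imwrite("pics/s2.png",s)
a=cv2.resize(s[195:275,285:365],(400,400),interpolation=cv2.INTER_CUBIC);b=cv2.resize(t[180:260,300:380],(400,400),interpolation=cv2.INTER_CUBIC)
cv2.imwrite("pics/z2.png",np.hstack([a,b]))
p=status.get_obs()["position"];print(p)
q=p.copy();q[2]-=.014;print("tip proj",proj("side",q),proj("top",q))
E
```

```text
[ 0.55016015 -0.02603468  0.11846994]
tip proj [321.86422603 221.03419543] [332.94731647 208.65143053]
```

View pics/z2.png

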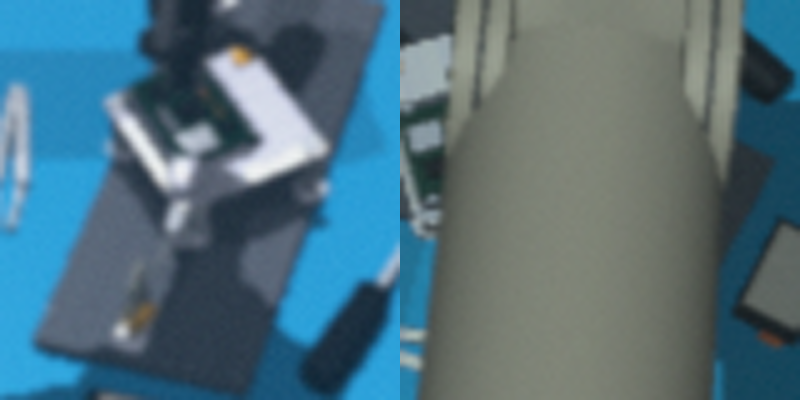

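```bash
python3 - <<'E'
from h import *
s=cv2.imread("pics/s2.png");o=cv2.imread("pics/sa.png")
f=lambda i:cv2.resize(i[165:245,290:350],(390,520),interpolation=cv2.INTER_CUBIC)
cv2.imwrite("pics/z3.png",cv2.convertScaleAbs(np.hstack([f(o),f(s)]),alpha=1.6,beta=10))
E
```

```text
(no output)
```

View pics/z3.png

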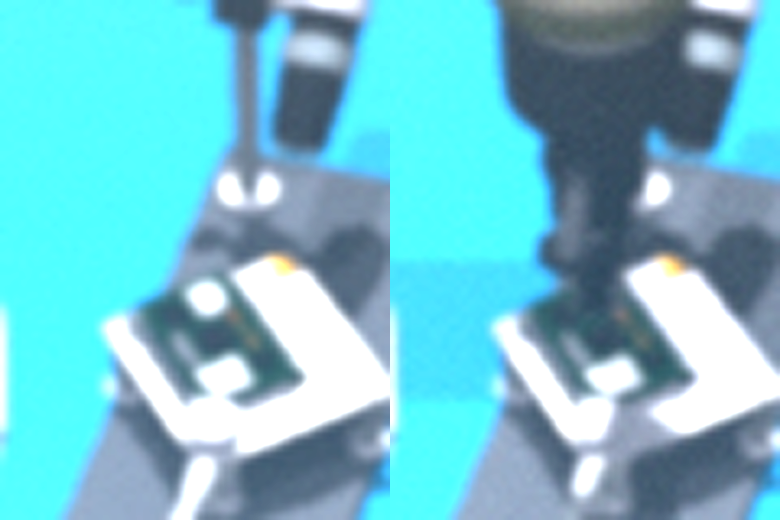

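```bash
python3 - <<'E'
from h import *
s=cv2.imread("pics/s2.png").astype(int);o=cv2.imread("pics/sa.png").astype(int)
print(manip.tip_extent)
g=s.sum(2)//3;h=o.sum(2)//3
for r in range(206,228):print(r,g[r,314:330],h[r,314:330])
E
```

```text
0.014
206 [ 78  62  54  48  45  45  42  41  38  41  48  64  94 127 157 182] [135 129 119 106  98  99  97  96  91  88  90 104 122 147 179 205]
207 [100  82  64  57  53  44  41  40  40  42  52  76 123 166 197 211] [135 126 112 101  96  97  98 101  97  83  85 116 155 191 220 231]
208 [109  96  81  67  57  44  43  42  41  44  53  71 111 164 202 215] [129 118 101  92  94 106 128 142 139 114  88  98 139 188 223 234]
209 [102  89  71  64  57  47  41  39  41  49  57  65  89 134 182 208] [116 101  83  82 106 142 175 191 187 160 113  81 100 152 204 229]
210 [ 78  68  57  53  53  49  43  39  39  48  54  59  68 103 149 189] [ 89  75  63  71 107 158 192 207 206 187 138  84  74 113 168 209]
211 [ 56  51  50  52  52  47  41  41  39  46  55  60  60  69 105 154] [ 63  58  53  59  85 135 179 202 204 186 142  90  65  79 120 172]
212 [ 47  46  46  49  51  45  42  43  45  49  58  64  60  57  74 114] [ 52  49  50  50  62  96 146 176 180 155 116  81  63  63  82 130]
213 [47 45 44 47 47 46 50 49 44 50 59 68 61 54 56 83] [ 51  50  50  49  51  70 101 122 121 101  79  71  66  60  64  94]
214 [48 44 47 46 46 48
[... 1021 characters left out ...]
211 201 169 117  74]
223 [197 140  98  76  62  75 124 171 192 195 188 181 173 152 113  73] [192 140  97  78  64  75 121 171 199 209 211 206 197 174 129  84]
224 [225 187 130  92  74  69  87 136 169 181 175 161 143 120  91  64] [220 183 129  90  74  69  90 135 177 197 197 184 164 139 105  73]
225 [231 219 170 113  92  93  99 114 139 155 142 116  91  79  69  68] [227 214 166 113  90  91  98 118 149 171 162 134 107  86  75  73]
226 [220 231 201 145 114 132 155 165 164 152 122  85  71  71  81  93] [215 226 196 142 113 131 155 165 173 175 160 127  93  83  88 102]
227 [197 229 227 192 153 174 206 219 209 176 134  95  87  91  98 111] [191 225 223 186 150 168 203 220 222 220 209 179 139 120 123 143]
```

Request:
{"method": "play_rows", "body": {
  "plan": [0, 0, 0, 0, 0, 0.01, 0, 0, 0, 0, 0, 0, 0.02, 0, 0, 0, 0, 0, 0, 0.026, 0, 0, 0, 0, 0, 0, 0.028, 0, 0, 0, 0, 0, 0, 0.028, 0]
}}

```text
clock: 4.12
position: [0.5496, -0.0262, 0.0895]
ee_rot: [0.189, 0.982, -0.0, -0.0]
ft_force: [-0.8, 0.3, 0.9]
grip_width: -0.002
grasp_force: 0.0
```

```bash
python3 - <<'E'
from h import *
s=avg("side",3);cv2.imwrite("pics/s3.png",s)
g=s.astype(int).sum(2)//3;h=cv2.imread("pics/sa.png").astype(int).sum(2)//3
p=status.get_obs();q=p["position"].copy();q[2]-=.014;print(p["position"],p["ft_force"],proj("side",q))
for r in range(214,236):print(r,g[r,314:332],h[r,314:332])
E
```

```text
[ 0.54987631 -0.02611185  0.08987675] [-0.910295    0.33740246  0.13721548] [321.94065093 227.66460532]
214 [ 45  45  45  44  45  41  41  40  40  39  46  58  62  57  53  61 101 151] [ 51  51  52  52  51  54  63  69  69  61  57  62  65  60  57  73 113 170]
215 [ 48  48  51  57  53  47  43  40  39  47  50  57  62  58  53  55  71 108] [ 55  55  59  61  57  53  53  52  52  51  51  55  60  64  59  63  80 123]
216 [54 51 64 73 64 52 41 38 41 45 55 57 57 57 58 56 57 77] [57 60 73 84 73 59 51 50 50 49 51 50 54 60 64 63 64 86]
217 [57 55 67 80 73 55 43 41 40 47 59 59 55 53 60 57 55 57] [63 63 78 96 90 70 55 49 50 49 48 49 51 59 67 65 58 66]
218 [74 59 65 77 73 56 47 39 39 47 57 61 58 55 52 54 48 50] [ 75  65  74  97 101  84  64  51  49  48  53  58  59  59  60  62  55  56]
219 [87 70 62 66 67 64 52 48 48 58 76 87 81 63 51 48 47 44] [ 86  72  69  83  99  95  78  61  60  68  91 106  97  74  57  51  51  49]
220 [ 97  81  65  60  66  71  73  76  82 102 122 133 127  93  59  43  42  45] [ 97  80  68  71  83  94  93  88  98 121 149 167 153 109  68  51  49  48]
221 [132  94  75  61  62  76 100 121 135
[... 1539 characters left out ...]
8 101 103 104 130] [ 60  86 143 188 194 190 200 215 222 220 205 180 174 209 233 236 236 235]
232 [ 57  59  91 138 163 151 128 108  97  95  94  94  94  98 101  99 100 114] [ 59  63  92 140 158 156 158 172 178 175 159 141 154 204 231 232 224 212]
233 [ 57  57  64  89 116 120 105  95  91  90  93  95  99  99  94  92  86  87] [ 64  58  66  90 115 120 118 121 122 120 115 117 150 194 209 196 170 143]
234 [ 61  59  55  64  84 104 109 102  95  95  95  98  97  92  85  74  69  63] [ 65  59  58  65  83 105 115 116 113 107 106 115 140 153 147 125  96  79]
235 [ 65  59  55  57  80 109 122 111 100  97  97  97  88  73  62  56  54  51] [ 67  61  61  60  79 116 147 157 143 121 112 110 109  98  82  66  56  53]
```

```bash
python3 - <<'E'
from h import *
s=cv2.imread("pics/s3.png")[150:265,270:385]
s=cv2.resize(s,(600,600),interpolation=cv2.INTER_CUBIC)
cv2.imwrite("pics/z4.png",(255*(s/255.)**.5).astype(np.uint8))
E
```

```text
(no output)
```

View pics/z4.png

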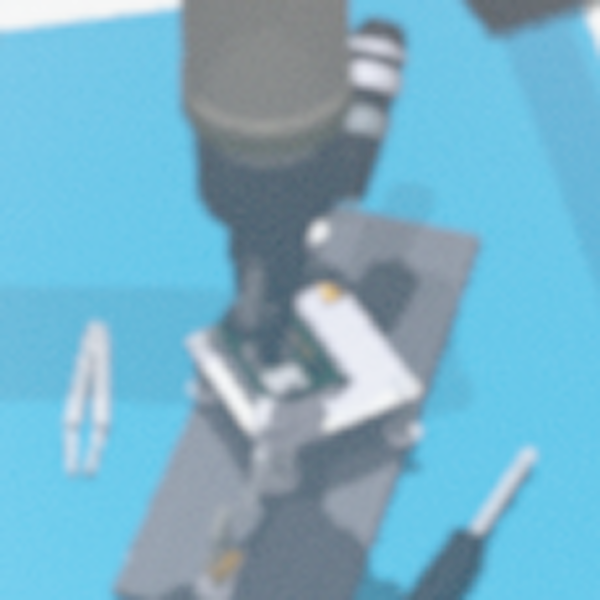

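```bash
python3 - <<'E'
from h import *
print("base",proj("side",[0,0,0]),proj("top",[0,0,0]))
for z in(.193,.208,.25,.29):print(z,proj("side",[.232,.58,z]),proj("top",[.232,.58,z]))
for z in(.0,.015,.069,.076,.09,.11,.149,.2):print(z,proj("side",[.5499,-.0261,z]))
a=cv2.imread("pics/side0.png")[20:110,160:260];b=cv2.imread("pics/top0.png")[300:390,0:100]
f=lambda i:(255*(cv2.resize(i,(400,360),interpolation=cv2.INTER_CUBIC)/255.)**.6).astype(np.uint8)
cv2.imwrite("pics/z5.png",np.hstack([f(a),f(b)]))
print(status.get_obs()["joint_pos"])
E
```

```text
base [136.12305852 266.02656155] [319.08341718 421.06472506]
0.193 [201.47204761  92.43504586] [ 70.4996275  333.16230328]
0.208 [200.6224479   88.73154645] [ 67.01448083 333.83900001]
0.25 [198.18418185  78.10287421] [ 56.71443255 335.83891844]
0.29 [195.77713998  67.6103116 ] [ 46.08983386 337.9018535 ]
0.0 [322.37239436 244.2537209 ]
0.015 [322.29104374 241.07365762]
0.069 [321.98775398 229.21780804]
0.076 [321.94719661 227.63238651]
0.09 [321.86519323 224.42680615]
0.11 [321.74594579 219.76532428]
0.149 [321.50602889 210.38677256]
0.2 [321.17666437 197.51163919]
[-0.47738415  0.28559891  0.51438458  1.82648079 -0.15892285  1.06966548
  1.28625588]
```

View pics/z5.png

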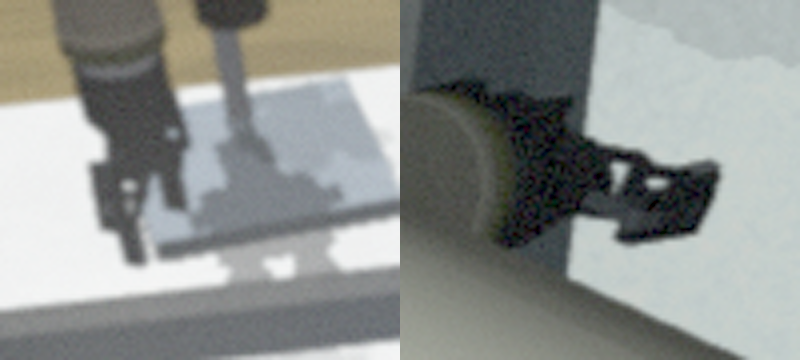

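The picture shows the fingertips at about (321,218.6), higher than the stated tip extent implies. The start picture shows the same offset of about 38 mm. I'll go down gently and find the contact by force.

Request:
{"method": "play_rows", "body": {
  "plan": [0, 0, 0, 0, 0, 0.002, 0, 0, 0, 0, 0, 0, 0.004, 0, 0, 0, 0, 0, 0, 0.006, 0, 0, 0, 0, 0, 0, 0.008, 0, 0, 0, 0, 0, 0, 0.009, 0]
}}

```text
clock: 4.9
position: [0.5496, -0.0261, 0.0804]
ee_rot: [0.189, 0.982, -0.0, -0.0]
ft_force: [0.1, -0.8, 0.8]
grip_width: -0.003
grasp_force: 0.0
```

```bash
python3 - <<'E'
from h import *
s=avg("side",3);cv2.imwrite("pics/s4.png",s)
g=s.astype(int).sum(2)//3;h=cv2.imread("pics/s3.png").astype(int).sum(2)//3
p=status.get_obs();print(p["position"],p["ft_force"])
for r in range(216,234):print(r,g[r,314:332],h[r,314:332])
E
```

```text
[ 0.54963744 -0.02613089  0.08055647] [-0.08811281 -0.01886251 -0.29136532]
216 [48 48 50 52 53 46 41 40 40 42 47 53 55 56 58 55 56 76] [54 51 64 73 64 52 41 38 41 45 55 57 57 57 58 56 57 77]
217 [54 52 55 65 61 47 43 42 39 41 49 55 53 55 62 58 54 56] [57 55 67 80 73 55 43 41 40 47 59 59 55 53 60 57 55 57]
218 [65 57 57 68 63 49 41 38 41 46 57 60 54 55 57 52 50 49] [74 59 65 77 73 56 47 39 39 47 57 61 58 55 52 54 48 50]
219 [79 66 59 62 61 47 39 40 41 45 55 64 68 59 49 46 44 45] [87 70 62 66 67 64 52 48 48 58 76 87 81 63 51 48 47 44]
220 [99 76 63 57 58 48 44 41 42 46 61 83 98 85 60 46 43 43] [ 97  81  65  60  66  71  73  76  82 102 122 133 127  93  59  43  42  45]
221 [132  93  73  63  57  50  52  57  57  63  79 105 131 109  71  49  40  45] [132  94  75  61  62  76 100 121 135 152 169 174 160 121  75  52  41  44]
222 [168 111  84  71  57  54  72  96 106 106 101 120 134 116  79  55  46  45] [169 110  86  70  57  77 120 155 174 182 181 173 160 135  98  63  47  44]
223 [197 140 100  77  61  58  83 125 153 152 124 109 107  94  72  52  46  49] [199 139  98  76  63  68 104 150 176 179 167
[... 849 characters left out ...]
0 102 101 103 117] [102 170 221 230 213 209 209 173 123 104 103 100  99 101 104 103 101 109]
230 [ 70 126 195 223 205 173 139 113 106 106 105 101  99 100 100 102 105 139] [ 70 125 195 222 214 205 198 160 120 104 104 101  97 100  99 102 103 118]
231 [ 60  84 147 190 194 166 129 106 104 104 103  98  94  97  99 104 115 155] [ 57  85 147 192 199 185 166 136 113 106 102  96  95  98 101 103 104 130]
232 [ 57  60  94 143 161 146 113  97  94  97  94  91  96 100 101 101 116 143] [ 57  59  91 138 163 151 128 108  97  95  94  94  94  98 101  99 100 114]
233 [ 59  56  64  91 115 116 104  94  89  89  92  95  96  97  94  95  97 107] [ 57  57  64  89 116 120 105  95  91  90  93  95  99  99  94  92  86  87]
```

```bash
python3 - <<'E'
from h import *
tx=np.array([-.928,.372,0]);ty=np.array([.372,.928,0]);p=np.array([.232,.58,0])
for z in(.206,.246):
  for off in(0,.04):
    print(z,off,[[proj(n,p+[0,off,z]+ty*s*.05+tx*w).round(1).tolist() for s in(-1,1) for w in(-.011,.011)] for n in("side","top")])
t=cv2.imread("pics/top0.png").astype(int).sum(2)//3
for r in range(326,364,2):print(r,t[r,44:90:2])
o=cv2.imread("pics/side0.png").astype(int).sum(2)//3
for r in range(56,92,2):print(r,o[r,178:214:2])
E
```

```text
0.206 0 [[[198.4, 97.4], [192.4, 96.8], [208.8, 81.9], [203.0, 81.4]], [[89.1, 338.0], [84.6, 347.2], [50.6, 320.4], [45.9, 329.5]]]
0.206 0.04 [[[198.3, 91.1], [192.4, 90.5], [208.6, 76.1], [202.9, 75.6]], [[71.6, 337.6], [67.0, 346.9], [33.2, 320.1], [28.5, 329.2]]]
0.246 0 [[[196.0, 87.2], [189.8, 86.6], [206.7, 71.9], [200.8, 71.4]], [[80.2, 340.0], [75.4, 349.6], [40.2, 321.8], [35.3, 331.3]]]
0.246 0.04 [[[196.0, 81.0], [189.9, 80.4], [206.5, 66.2], [200.7, 65.6]], [[62.0, 339.7], [57.2, 349.3], [22.2, 321.4], [17.2, 330.9]]]
326 [ 31  65 165 170 173 172 171 170 173 170 175 172 171 175 175 173 170 175
 171 172 173 176 174]
328 [ 30  69 172 167 170 171 173 174 176 170 166 172 169 171 173 171 168 172
 174 173 175 174 175]
330 [ 28 103 171 173 173 171 175 174 170 171 171 174 170 174 169 167 174 172
 172 172 175 174 173]
332 [ 27 110 172 171 172 170 172 172 168 171 172 174 172 171 170 170 172 170
 173 174 173 173 173]
334 [ 13  47 102 167 172 174 174 172 176 173 172 174 175 174 169 170 175 172
 172 175 175 175 173]
336 [  7   6  10  53  82 102 156 164 169 171 173 173 172 172 173 17
[... 2004 characters left out ...]
99  87]
74 [232 232 229 138  45  43  38  46  83 142 155 154 152 148 134  94  84  85]
76 [233 233 232 171  57  43  43  37  87 141 151 155 156 153 149 104  93  94]
78 [232 234 231 222 191 149  58  45  71 158 148 149 153 147 140 110  99  88]
80 [233 233 233 233 232 222  94  44  57 145 144 114  96  89  74  65  64  62]
82 [233 233 234 234 230 227 140  43  50 133 156  69  60  61  63  71  80 103]
84 [234 234 234 233 233 233 176  55  47 114 179 108 101 112 155 175 189 224]
86 [232 234 235 234 233 236 224 163 133 172 229 225 224 228 233 235 236 235]
88 [235 235 235 237 236 235 237 234 232 234 236 237 235 235 237 237 236 236]
90 [235 235 236 236 238 235 237 238 238 236 238 237 237 235 237 233 227 221]
```

Both views at the start put the open fingertips at z ≈ 0.246 when the TCP read 0.207. Shut, the tips should therefore sit about 26 mm behind the reported TCP, with contact near TCP z ≈ 0.043.

Request:
{"method": "play_rows", "body": {
  "plan": [0, 0, 0, 0, 0, 0.004, 0, 0, 0, 0, 0, 0, 0.009, 0, 0, 0, 0, 0, 0, 0.014, 0, 0, 0, 0, 0, 0, 0.019, 0, 0, 0, 0, 0, 0, 0.023, 0, 0, 0, 0, 0, 0, 0.026, 0, 0, 0, 0, 0, 0, 0.028, 0, 0, 0, 0, 0, 0, 0.029, 0, 0, 0, 0, 0, 0, 0.029, 0]
}}

```text
clock: 6.18
position: [0.5497, -0.0261, 0.0516]
ee_rot: [0.189, 0.982, 0.0, 0.0]
ft_force: [-0.6, 0.3, -1.1]
grip_width: -0.001
grasp_force: 0.0
```

```bash
python3 - <<'E'
from h import *
s=avg("side",3);cv2.imwrite("pics/s5.png",s)
g=s.astype(int).sum(2)//3;h=cv2.imread("pics/s4.png").astype(int).sum(2)//3
p=status.get_obs();print(p["clock"],p["position"],p["ft_force"])
for r in range(220,236):print(r,g[r,314:332],h[r,314:332])
E
```

```text
6.325 [ 0.54972238 -0.02613037  0.05170729] [ 0.17208194  0.95879504 -0.3966433 ]
220 [66 51 64 69 67 59 48 45 42 41 41 42 49 51 48 44 42 41] [99 76 63 57 58 48 44 41 42 46 61 83 98 85 60 46 43 43]
221 [85 51 58 63 61 57 48 44 43 39 41 49 57 56 47 40 38 41] [132  93  73  63  57  50  52  57  57  63  79 105 131 109  71  49  40  45]
222 [116  67  52  53  54  50  47  44  40  40  43  52  64  64  51  44  36  38] [168 111  84  71  57  54  72  96 106 106 101 120 134 116  79  55  46  45]
223 [171 119  75  55  50  44  41  40  37  37  48  60  69  68  56  47  41  43] [197 140 100  77  61  58  83 125 153 152 124 109 107  94  72  52  46  49]
224 [217 184 123  78  59  50  40  38  38  41  49  59  64  61  55  48  49  60] [224 187 131  90  73  66  77 113 147 149 121  88  75  68  57  49  54  61]
225 [231 219 169 106  73  52  44  35  36  39  53  57  59  58  57  65  73  86] [230 218 169 112  93  90  92 101 113 112  91  69  57  58  56  63  75  88]
226 [220 230 199 142  87  56  41  38  37  44  53  64  65  70  81  89  93 102] [220 230 199 145 115 130 141 122 100  86  75  66  66  71  81  90  92 101]
227 [195
[... 641 characters left out ...]
104 102  96  96  98 103 122 165 199] [ 60  84 147 190 194 166 129 106 104 104 103  98  94  97  99 104 115 155]
232 [ 56  61  94 141 157 133 104  95  95  96  93  94  95  96  98 110 140 165] [ 57  60  94 143 161 146 113  97  94  97  94  91  96 100 101 101 116 143]
233 [ 58  56  64  89 115 115 101  93  88  89  90  95  96  99  97  93  98 111] [ 59  56  64  91 115 116 104  94  89  89  92  95  96  97  94  95  97 107]
234 [ 62  57  56  62  81  98 100  96  95  95  96  98  96  91  81  72  66  68] [ 61  58  54  62  82 102 109 101  94  96  98  99  96  91  82  73  68  65]
235 [61 60 57 55 67 88 98 99 96 98 96 95 87 74 61 58 52 50] [ 64  61  58  57  73 103 117 111 100  95  97  95  87  75  63  57  52  49]
```

Request:
{"method": "play_rows", "body": {
  "plan": [0, 0, 0, 0, 0, 0.0015, 0, 0, 0, 0, 0, 0, 0.003, 0, 0, 0, 0, 0, 0, 0.0045, 0, 0, 0, 0, 0, 0, 0.0055, 0, 0, 0, 0, 0, 0, 0.006, 0]
}}

```text
clock: 6.95
position: [0.5496, -0.0261, 0.0455]
ee_rot: [0.189, 0.982, 0.0, -0.0]
ft_force: [-0.7, 0.2, 1.4]
grip_width: -0.002
grasp_force: 0.5
```

Request:
{"method": "play_rows", "body": {
  "plan": [0, 0, 0, 0, 0, 0.001, 0, 0, 0, 0, 0, 0, 0.0015, 0, 0, 0, 0, 0, 0, 0.002, 0]
}}

```text
clock: 7.32
position: [0.5494, -0.0265, 0.0437]
ee_rot: [0.189, 0.982, -0.0, -0.0]
ft_force: [-3.7, -2.8, 5.9]
grip_width: -0.001
grasp_force: 2.7
```

```bash
cat >m.py <<'E'
from h import *
import sys
F=[];Z=[]
def a(n,k):
    I=[]
    for _ in range(k):
        I.append(viewer.camera(n)[:,:,::-1].astype(float));o=status.get_obs();F.append(o["ft_force"]);Z.append(o["position"])
    return np.mean(I,0).astype(np.uint8)
s=a("side",6);cv2.imwrite(f"pics/{sys.argv[1]}.png",s)
print(status.get_obs()["clock"],np.mean(Z,0).round(5),np.mean(F,0).round(2),np.std(F,0).round(2))
g=s.astype(int);b=cv2.imread("pics/s5.png").astype(int)
for r in range(242,262):print(r,g[r,308:324].sum(1)//3,b[r,308:324].sum(1)//3,"| R-B",(g-0)[r,309:320,2]-g[r,309:320,0])
E
python3 m.py p1
```

```text
7.625 [ 0.54942 -0.02658  0.04363] [-3.65 -2.04  5.47] [0.47 0.6  0.53]
242 [103 103 103 104 103 102 103  99  94  92  97 104  99  94  92  94] [105 104 103 104 104 103 104  99  95  95  99 102  96  93  95  94] | R-B [-31 -31 -31 -32 -31 -30 -31 -29 -26 -25 -23]
243 [104 103 104 104 103 104 101 101 100 101 105 104  96  92  90  88] [102 102 103 104 102 102 104 101 102 102 103  98  90  91  91  88] | R-B [-30 -30 -30 -30 -30 -31 -29 -29 -27 -23 -23]
244 [104 102 104 104 105 103 103 102 103 108 106  94  81  77  76  75] [103 104 101 104 103 102 102 103 103 110 105  89  78  74  73  72] | R-B [-30 -31 -31 -30 -31 -29 -30 -28 -25 -26 -23]
245 [103 104 104 104 104 103 103 103 105 110 104  86  64  59  56  55] [104 103 103 105 104 103 102 103 105 110 103  83  63  56  55  54] | R-B [-30 -30 -29 -29 -29 -30 -29 -26 -25 -24 -24]
246 [103 103 104 105 108 109 103 104 108 109  98  78  57  50  48  49] [104 102 104 105 110 108 105 104 108 110 100  85  64  53  49  49] | R-B [-29 -29 -29 -27 -26 -29 -28 -25 -24 -25 -26]
247 [103 103 105 109 113 112 104 103 108 103  89  69  56  52  49  51] [102 105 103 108 1
[... 1919 characters left out ...]
-24 -30 -30]
258 [71 77 81 86 88 88 86 81 68 63 60 59 59 59 59 62] [77 82 85 86 86 89 86 79 70 61 59 59 60 60 59 60] | R-B [ -9   4  15  31  39  28   5 -15 -25 -29 -30]
259 [75 89 90 86 85 84 82 76 64 57 60 60 61 60 58 59] [75 88 91 86 81 84 82 76 64 55 60 60 62 60 59 59] | R-B [ -6  11  24  30  26  10  -9 -22 -29 -29 -29]
260 [ 96 108  98  86  79  86  86  73  61  58  60  61  59  60  60  59] [ 97 109  98  85  79  83  84  73  62  59  61  59  62  60  60  59] | R-B [-12   0  16  15   6  -8 -21 -28 -29 -29 -28]
261 [117 126 110  88  89  95  85  71  60  60  59  60  60  62  60  59] [116 124 110  90  89  92  86  70  59  58  59  60  62  60  59  60] | R-B [-19 -10  -3  -6 -14 -21 -26 -29 -29 -29 -29]
```

```bash
python3 - <<'E'
from h import *
o=np.array([.5735,.0195]);x=np.array([.463,.886])
r=np.arange(96,146,2)
P=np.array([proj("side",np.r_[o-x*q/1000,.05]) for q in r])
print(np.c_[r,P.round(1)][::6])
for nm in("sa","s5"):
    im=cv2.imread(f"pics/{nm}.png").astype(np.float32)
    print(nm)
    for q,p in zip(r,P):
        row=[cv2.getRectSubPix(im,(1,1),(float(p[0]+.4+d),float(p[1]+.3)))[0,0] for d in np.arange(-4,4.5,1)]
        print(q,[int(v.mean()) for v in row],[int(v[2]-v[0]) for v in row])
E
```

```text
[[ 96.  317.5 244.7]
 [108.  316.2 247.8]
 [120.  315.  251. ]
 [132.  313.7 254.2]
 [144.  312.4 257.4]]
sa
96 [105, 123, 162, 188, 180, 137, 85, 62, 59] [-30, -29, -27, -25, -25, -26, -28, -30, -30]
98 [114, 125, 158, 184, 177, 138, 92, 64, 56] [-28, -29, -27, -25, -25, -27, -28, -30, -31]
100 [125, 127, 154, 181, 176, 139, 95, 66, 55] [-26, -28, -27, -25, -25, -27, -28, -29, -31]
102 [141, 130, 147, 173, 170, 139, 99, 70, 56] [-22, -26, -27, -26, -25, -27, -28, -29, -31]
104 [158, 133, 142, 168, 165, 135, 100, 74, 58] [-18, -23, -26, -26, -25, -27, -29, -29, -31]
106 [164, 138, 139, 156, 152, 128, 99, 76, 61] [-15, -21, -25, -25, -26, -27, -29, -30, -30]
108 [168, 143, 137, 146, 141, 121, 97, 77, 64] [-14, -19, -24, -25, -26, -28, -30, -30, -30]
110 [168, 142, 133, 140, 135, 117, 96, 77, 64] [-14, -18, -24, -26, -27, -29, -30, -30, -30]
112 [169, 138, 126, 136, 130, 113, 94, 77, 63] [-13, -17, -24, -27, -27, -30, -31, -30, -30]
114 [170, 131, 116, 131, 128, 112, 95, 77, 61] [-12, -16, -24, -28, -27, -30, -31, -30, -30]
116 [166, 130, 111, 121, 121, 110, 96, 78, 63] [-12, -16, -23,
[... 2732 characters left out ...]
-21, -19, -19, -22, -25, -28, -28, -28, -28]
130 [92, 84, 73, 65, 60, 57, 57, 56, 54] [-22, -20, -19, -18, -22, -26, -28, -29, -29]
132 [95, 85, 74, 69, 65, 63, 61, 59, 55] [-21, -18, -16, -10, -9, -15, -22, -27, -28]
134 [97, 87, 76, 72, 70, 71, 66, 62, 57] [-19, -17, -12, -3, 4, -1, -13, -23, -27]
136 [97, 89, 82, 79, 78, 77, 72, 65, 58] [-19, -14, -6, 6, 16, 13, -2, -18, -26]
138 [97, 91, 86, 84, 85, 84, 78, 69, 60] [-19, -12, -3, 14, 28, 28, 10, -11, -25]
140 [96, 91, 87, 88, 87, 86, 81, 71, 61] [-17, -8, 0, 18, 35, 34, 17, -7, -23]
142 [93, 89, 87, 89, 89, 87, 83, 74, 62] [-15, -4, 3, 21, 41, 39, 20, -3, -22]
144 [85, 86, 86, 87, 89, 87, 82, 73, 63] [-14, -2, 8, 23, 38, 34, 16, -5, -21]
```

Request:
{"method": "play_rows", "body": {
  "plan": [0, 0, 0, 0, -0.0004, 0.0003, 0, 0, 0, 0, 0.0001, -0.0008, 0.0008, 0, 0, 0, 0, 0.0001, -0.0011, 0.0013, 0, 0, 0, 0, 0.0001, -0.0014, 0.0018, 0, 0, 0, 0, 0.0002, -0.0016, 0.0022, 0, 0, 0, 0, 0.0002, -0.0017, 0.0025, 0, 0, 0, 0, 0.0002, -0.0017, 0.0025, 0]
}}

```text
clock: 8.5
position: [0.5491, -0.0273, 0.0413]
ee_rot: [0.189, 0.982, 0.0, 0.0]
ft_force: [-2.7, 0.3, 6.0]
grip_width: 0.001
grasp_force: 2.9
```

```bash
cat >n.py <<'E'
from m import *
o=np.array([.5735,.0195]);x=np.array([.463,.886])
print("r p1 now s5")
ims=[cv2.imread(f"pics/{k}.png").astype(np.float32) for k in("s5",sys.argv[1])]
for q in range(100,148,2):
    p=proj("side",np.r_[o-x*q/1000,.05]);R=[]
    for im in ims:
        row=[cv2.getRectSubPix(im,(1,1),(float(p[0]+.4+d),float(p[1]+.3)))[0,0] for d in(-2,-1,0,1,2,3)]
        R+=[[int(v.mean()) for v in row]]
    print(q,R,[int(v[2]-v[0]) for v in row])
E
sed -i '/^for r in range(242/d' m.py; python3 n.py p2
```

```text
8.8 [ 0.54908 -0.02732  0.04135] [-2.5  -0.14  6.  ] [0.63 0.47 0.12]
r p1 now s5
100 [[106, 108, 105, 93, 75, 58], [105, 107, 107, 94, 72, 56]] [-27, -25, -25, -25, -27, -28]
102 [[105, 105, 101, 92, 78, 61], [104, 108, 107, 95, 73, 56]] [-26, -25, -25, -25, -26, -28]
104 [[105, 104, 97, 90, 80, 63], [103, 108, 108, 97, 74, 56]] [-26, -25, -24, -25, -26, -27]
106 [[103, 100, 91, 82, 75, 63], [101, 106, 106, 95, 75, 58]] [-26, -26, -24, -25, -25, -27]
108 [[101, 97, 87, 75, 69, 61], [99, 103, 103, 93, 75, 60]] [-25, -26, -24, -25, -26, -28]
110 [[99, 96, 85, 71, 63, 58], [95, 98, 99, 91, 74, 59]] [-25, -26, -25, -24, -25, -28]
112 [[97, 95, 84, 69, 59, 55], [91, 93, 95, 88, 73, 58]] [-24, -26, -24, -24, -25, -28]
114 [[93, 93, 81, 68, 58, 55], [86, 89, 92, 86, 71, 56]] [-24, -25, -24, -24, -26, -29]
116 [[89, 87, 78, 67, 59, 55], [84, 86, 88, 82, 69, 56]] [-23, -24, -25, -24, -26, -29]
118 [[84, 81, 74, 66, 58, 54], [80, 82, 85, 79, 67, 56]] [-22, -24, -25, -25, -26, -28]
120 [[79, 76, 70, 63, 58, 53], [77, 76, 80, 77, 66, 56]] [-22, -24, -25, -26, -26, -27]
122 [[75, 71, 64, 60, 57,
[... 374 characters left out ...]
 57, 55]] [-20, -19, -20, -24, -28, -31]
132 [[74, 69, 65, 63, 61, 59], [76, 69, 65, 63, 61, 58]] [-16, -11, -8, -13, -22, -29]
134 [[76, 72, 70, 71, 66, 62], [80, 73, 72, 68, 65, 61]] [-13, -3, 3, 0, -13, -24]
136 [[82, 79, 78, 77, 72, 65], [83, 80, 79, 76, 71, 64]] [-7, 5, 16, 13, -2, -18]
138 [[86, 84, 85, 84, 78, 69], [84, 84, 85, 83, 77, 67]] [-2, 12, 27, 27, 10, -11]
140 [[87, 88, 87, 86, 81, 71], [85, 87, 88, 85, 80, 70]] [0, 17, 33, 33, 16, -8]
142 [[87, 89, 89, 87, 83, 74], [85, 89, 90, 87, 82, 72]] [3, 20, 39, 37, 21, -7]
144 [[86, 87, 89, 87, 82, 73], [85, 88, 89, 87, 81, 72]] [8, 23, 37, 33, 16, -7]
146 [[86, 85, 86, 86, 81, 73], [85, 87, 87, 86, 81, 72]] [11, 24, 34, 29, 12, -8]
```

Request:
{"method": "play_rows", "body": {
  "plan": [0, 0, 0, 0, -0.0003, 0.0003, 0, 0, 0, 0, 0.0001, -0.0005, 0.0007, 0, 0, 0, 0, 0.0001, -0.0006, 0.0011, 0, 0, 0, 0, 0.0001, -0.0007, 0.0014, 0, 0, 0, 0, 0.0001, -0.0007, 0.0014, 0]
}}

```text
clock: 9.43
position: [0.5489, -0.0277, 0.04]
ee_rot: [0.189, 0.982, 0.0, 0.0]
ft_force: [-2.5, 0.1, 6.5]
grip_width: 0.0
grasp_force: 3.2
```

```bash
python3 n.py p3 | sed -n '1,2p;12,30p'; python3 - <<'E'
import cv2,numpy as np
f=lambda n:cv2.resize(cv2.imread(f"pics/{n}.png")[238:265,304:324],(390,526),interpolation=cv2.INTER_CUBIC)
v=np.clip(np.hstack([f("s5"),f("p3")]).astype(float)*2-60,0,255).astype(np.uint8)
cv2.imwrite("pics/z6.png",v)
E
```

```text
9.725 [ 0.54892 -0.02767  0.04007] [-2.57  0.74  5.89] [0.37 0.37 0.45]
r p1 now s5
118 [[84, 81, 74, 66, 58, 54], [78, 77, 82, 80, 69, 58]] [-22, -24, -25, -25, -25, -27]
120 [[79, 76, 70, 63, 58, 53], [76, 74, 78, 78, 67, 57]] [-22, -24, -25, -25, -25, -27]
122 [[75, 71, 64, 60, 57, 52], [74, 71, 76, 76, 66, 55]] [-20, -24, -25, -25, -26, -28]
124 [[73, 67, 60, 58, 56, 52], [73, 67, 72, 73, 64, 54]] [-20, -24, -25, -26, -26, -28]
126 [[72, 63, 57, 57, 55, 53], [71, 65, 67, 69, 61, 54]] [-20, -23, -26, -27, -27, -28]
128 [[73, 64, 58, 56, 56, 54], [72, 64, 63, 64, 60, 54]] [-19, -21, -23, -26, -27, -28]
130 [[73, 65, 60, 57, 57, 56], [72, 64, 61, 61, 58, 55]] [-19, -18, -19, -24, -26, -28]
132 [[74, 69, 65, 63, 61, 59], [75, 69, 65, 64, 60, 57]] [-16, -11, -8, -13, -21, -27]
134 [[76, 72, 70, 71, 66, 62], [78, 73, 71, 69, 64, 59]] [-14, -4, 3, -1, -14, -24]
136 [[82, 79, 78, 77, 72, 65], [82, 80, 79, 76, 70, 62]] [-7, 6, 16, 13, -2, -19]
138 [[86, 84, 85, 84, 78, 69], [84, 84, 85, 83, 76, 66]] [-2, 14, 28, 28, 10, -12]
140 [[87, 88, 87, 86, 81, 71], [85, 86, 87, 85, 80, 69]] [0, 18, 34, 34, 15, -8]
142 [[87, 89, 89, 87, 83, 74], [85, 88, 89, 87, 82, 72]] [3, 21, 40, 38, 19, -6]
144 [[86, 87, 89, 87, 82, 73], [85, 89, 88, 87, 81, 71]] [9, 24, 38, 33, 15, -7]
146 [[86, 85, 86, 86, 81, 73], [85, 88, 88, 86, 81, 71]] [11, 25, 34, 29, 11, -8]
```

View pics/z6.png

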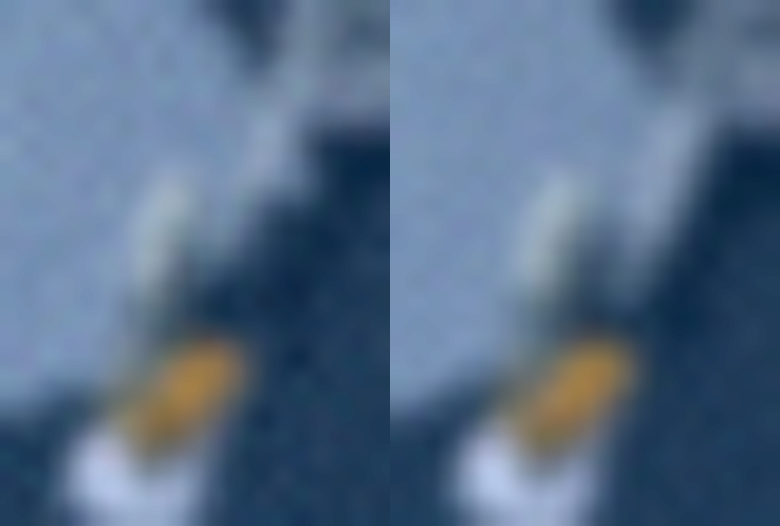

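The last crop shows the pressed pointer tip about 2 px above the top of the brass index. The final gap should be about 1.4 px, so the pointer needs roughly 2 mm more.

Request:
{"method": "play_rows", "body": {
  "plan": [0, 0, 0, 0, -0.0002, 0.0003, 0, 0, 0, 0, 0, -0.0004, 0.0006, 0, 0, 0, 0, 0, -0.0005, 0.0009, 0, 0, 0, 0, 0, -0.0005, 0.0009, 0]
}}

```text
clock: 10.22
position: [0.5488, -0.0279, 0.0392]
ee_rot: [0.189, 0.982, 0.001, 0.0]
ft_force: [-3.1, 0.7, 7.0]
grip_width: 0.005
grasp_force: 3.3
```

```bash
python3 n.py p4 | sed -n '1,2p;12,24p'
```

```text
10.525 [ 0.54882 -0.02792  0.03922] [-2.29  1.12  6.6 ] [0.46 0.4  0.48]
r p1 now s5
118 [[84, 81, 74, 66, 58, 54], [74, 74, 84, 87, 75, 60]] [-21, -25, -25, -24, -26, -27]
120 [[79, 76, 70, 63, 58, 53], [73, 70, 79, 84, 74, 60]] [-21, -24, -26, -25, -26, -27]
122 [[75, 71, 64, 60, 57, 52], [73, 67, 75, 82, 72, 58]] [-22, -25, -26, -25, -26, -28]
124 [[73, 67, 60, 58, 56, 52], [72, 65, 70, 78, 70, 57]] [-21, -25, -25, -25, -27, -27]
126 [[72, 63, 57, 57, 55, 53], [72, 64, 66, 71, 67, 56]] [-20, -24, -25, -25, -27, -27]
128 [[73, 64, 58, 56, 56, 54], [73, 65, 64, 67, 65, 57]] [-19, -22, -24, -24, -26, -28]
130 [[73, 65, 60, 57, 57, 56], [73, 65, 63, 64, 63, 57]] [-19, -20, -21, -23, -26, -27]
132 [[74, 69, 65, 63, 61, 59], [77, 69, 67, 65, 64, 58]] [-15, -12, -9, -13, -22, -26]
134 [[76, 72, 70, 71, 66, 62], [80, 74, 71, 69, 65, 58]] [-12, -4, 4, 0, -14, -24]
136 [[82, 79, 78, 77, 72, 65], [83, 80, 78, 76, 71, 62]] [-7, 6, 17, 15, -1, -18]
138 [[86, 84, 85, 84, 78, 69], [85, 84, 84, 83, 77, 66]] [-3, 13, 29, 29, 11, -11]
140 [[87, 88, 87, 86, 81, 71], [85, 85, 87, 85, 80, 69]] [0, 18, 35, 34, 15, -7]
142 [[87, 89, 89, 87, 83, 74], [84, 87, 90, 88, 82, 70]] [3, 22, 40, 38, 17, -5]
```

```bash
python3 - <<'E'
import cv2,numpy as np
for n in("sa","s5","p1","p2","p3","p4"):
    g=cv2.imread(f"pics/{n}.png").astype(float).mean(2);out=[]
    for r in range(244,256):
        v=g[r,313:322];k=int(v[1:7].argmax())+1
        if 0<k<8:
            d=(v[k-1]-v[k+1])/(2*(v[k-1]-2*v[k]+v[k+1])+1e-9);out.append((round(313+k+d,2),int(v[k])))
    print(n,out)
for r in range(250,256):print(r,*[cv2.imread(f"pics/{n}.png").astype(int).mean(2)[r,312:320].astype(int) for n in("s5","p2","p3","p4")])
E
```

```text
sa [(np.float64(317.56), 187), (np.float64(317.18), 191), (np.float64(316.87), 190), (np.float64(316.49), 170), (np.float64(316.0), 152), (np.float64(315.35), 138), (np.float64(315.29), 129), (np.float64(315.46), 109), (np.float64(316.09), 101), (np.float64(316.26), 99), (np.float64(316.07), 103), (np.float64(315.28), 112)]
s5 [(np.float64(317.05), 110), (np.float64(316.89), 110), (np.float64(316.65), 110), (np.float64(315.0), 105), (np.float64(314.64), 102), (np.float64(314.6), 99), (np.float64(315.5), 91), (np.float64(313.1), 81), (np.float64(312.5), 71), (np.float64(315.75), 59), (np.float64(316.9), 61), (np.float64(314.61), 71)]
p1 [(np.float64(317.23), 108), (np.float64(316.98), 110), (np.float64(316.63), 109), (np.float64(315.98), 108), (np.float64(315.62), 103), (np.float64(314.91), 100), (np.float64(314.86), 90), (np.float64(314.7), 79), (np.float64(314.71), 67), (np.float64(315.87), 60), (np.float64(314.56), 60), (np.float64(317.5), 71)]
p2 [(np.float64(317.65), 107), (np.float64(317.35), 108), (np.float64(316.95), 109), (np.float64(316.56), 109), (np.float64(316.25), 106), 
[... 815 characters left out ...]
12.25), 71)]
250 [105  93  91  91  79  66  58  55] [105  90  84  88  90  83  68  54] [103  89  82  83  92  86  72  57] [105  85  76  78  91  92  76  58]
251 [101  82  81  76  68  61  55  53] [99 81 77 83 84 73 60 51] [98 81 73 77 83 74 61 54] [98 78 69 76 88 83 66 53]
252 [88 75 71 63 59 57 52 51] [88 74 68 72 75 66 56 51] [90 74 69 75 76 67 55 52] [89 73 66 72 83 73 58 52]
253 [81 68 59 54 58 53 53 52] [81 67 60 62 62 58 53 52] [80 67 63 67 68 57 52 53] [81 68 62 67 72 64 53 51]
254 [75 67 61 57 58 58 54 56] [74 67 60 61 57 57 52 52] [74 66 60 61 58 57 51 52] [76 67 63 63 64 59 53 54]
255 [75 72 70 71 65 62 57 55] [79 72 72 67 65 61 56 56] [77 73 71 69 64 59 54 55] [79 73 71 68 65 57 55 57]
```

Request:
{"method": "play_rows", "body": {
  "plan": [0, 0, 0, 0, -0.0001, 0.0003, 0, 0, 0, 0, 0, -0.0003, 0.0006, 0, 0, 0, 0, 0, -0.0003, 0.0006, 0]
}}

```text
clock: 10.9
position: [0.5487, -0.0281, 0.0386]
ee_rot: [0.189, 0.982, 0.001, 0.0]
ft_force: [-2.7, 2.2, 7.2]
grip_width: -0.004
grasp_force: 3.4
```

```bash
sed -i 's/a("side",6)/a("side",10)/' m.py; python3 n.py p5 | sed -n '1,2p;12,18p'; python3 - <<'E'
import cv2
for r in range(248,257):print(r,*[cv2.imread(f"pics/{n}.png").astype(int).mean(2)[r,312:320].astype(int) for n in("p3","p4","p5")])
E
```

```text
11.4 [ 0.54875 -0.02806  0.03866] [-2.33  1.45  6.97] [0.33 0.32 0.42]
r p1 now s5
118 [[84, 81, 74, 66, 58, 54], [75, 74, 85, 90, 79, 63]] [-21, -24, -24, -24, -24, -27]
120 [[79, 76, 70, 63, 58, 53], [74, 71, 80, 86, 77, 61]] [-21, -24, -25, -24, -25, -27]
122 [[75, 71, 64, 60, 57, 52], [73, 68, 76, 84, 74, 59]] [-21, -24, -25, -25, -25, -27]
124 [[73, 67, 60, 58, 56, 52], [72, 65, 72, 80, 72, 59]] [-21, -24, -25, -25, -26, -27]
126 [[72, 63, 57, 57, 55, 53], [71, 65, 69, 75, 68, 58]] [-21, -24, -25, -25, -26, -28]
128 [[73, 64, 58, 56, 56, 54], [73, 65, 65, 69, 66, 58]] [-20, -22, -23, -24, -26, -28]
130 [[73, 65, 60, 57, 57, 56], [74, 65, 63, 65, 63, 58]] [-19, -20, -21, -23, -26, -28]
248 [117 108 100  98 106 106  92  72] [115 107  99  98 104 107  97  74] [115 108  99  96 102 106  98  76]
249 [112  99  91  90  98  99  83  63] [111  97  87  86  97 100  87  66] [113 100  88  88  97 103  91  67]
250 [103  89  82  83  92  86  72  57] [105  85  76  78  91  92  76  58] [107  88  76  79  95  97  81  60]
251 [98 81 73 77 83 74 61 54] [98 78 69 76 88 83 66 53] [99 80 69 76 90 86 69 55]
252 [90 74 69 75 76 67 55 52] [89 73 66 72 83 73 58 52] [89 74 66 74 84 75 59 51]
253 [80 67 63 67 68 57 52 53] [81 68 62 67 72 64 53 51] [80 67 63 71 75 64 55 53]
254 [74 66 60 61 58 57 51 52] [76 67 63 63 64 59 53 54] [77 67 62 65 65 59 54 56]
255 [77 73 71 69 64 59 54 55] [79 73 71 68 65 57 55 57] [78 74 70 69 65 58 55 57]
256 [84 85 85 80 71 60 56 58] [83 84 84 81 71 60 57 58] [83 85 84 79 70 62 57 58]
```

Request:
{"method": "play_rows", "body": {
  "plan": [0, 0, 0, 0, -0.0001, 0.0002, 0, 0, 0, 0, 0, -0.0001, 0.0002, 0, 0, 0, 0, 0, -0.0001, 0.0002, 0, 0, 0, 0, 0, -0.0001, 0.0002, 0, 0, 0, 0, 0, -0.0001, 0.0002, 0, 0, 0, 0, 0, -0.0001, 0.0002, 0, 0, 0, 0, 0, -0.0001, 0.0002, 0, 0, 0, 0, 0, -0.0001, 0.0002, 0, 0, 0, 0, 0, -0.0001, 0.0002, 0, 0, 0, 0, 0, -0.0001, 0.0002, 0, 0, 0, 0, 0, -0.0001, 0.0002, 0, 0, 0, 0, 0, -0.0001, 0.0002, 0, 0, 0, 0, 0, -0.0001, 0.0002, 0, 0, 0, 0, 0, -0.0001, 0.0002, 0, 0, 0, 0, 0, -0.0001, 0.0002, 0, 0, 0, 0, 0, -0.0001, 0.0002, 0]
}}

```text
clock: 13.4
position: [0.5487, -0.0281, 0.0385]
ee_rot: [0.189, 0.982, 0.001, 0.0]
ft_force: [-2.1, 1.9, 5.4]
grip_width: 0.007
grasp_force: 3.4
```

```bash
python3 n.py p6 | sed -n '1,1p;12,18p'; python3 - <<'E'
import cv2
for r in range(250,256):print(r,*[cv2.imread(f"pics/{n}.png").astype(int).mean(2)[r,312:320].astype(int) for n in("p5","p6")])
E
```

```text
13.9 [ 0.54873 -0.02811  0.03847] [-2.32  1.6   6.93] [0.29 0.48 0.34]
118 [[84, 81, 74, 66, 58, 54], [75, 74, 85, 91, 81, 64]] [-21, -24, -25, -24, -24, -26]
120 [[79, 76, 70, 63, 58, 53], [74, 70, 80, 87, 79, 63]] [-21, -24, -25, -24, -25, -26]
122 [[75, 71, 64, 60, 57, 52], [73, 68, 75, 84, 75, 61]] [-20, -24, -25, -25, -26, -26]
124 [[73, 67, 60, 58, 56, 52], [72, 66, 72, 80, 72, 59]] [-20, -23, -25, -25, -27, -26]
126 [[72, 63, 57, 57, 55, 53], [72, 65, 70, 75, 69, 58]] [-21, -23, -25, -25, -27, -27]
128 [[73, 64, 58, 56, 56, 54], [73, 66, 66, 70, 66, 58]] [-20, -21, -23, -24, -26, -28]
130 [[73, 65, 60, 57, 57, 56], [74, 66, 63, 65, 63, 57]] [-20, -19, -20, -22, -26, -28]
250 [107  88  76  79  95  97  81  60] [106  88  75  79  95  98  81  60]
251 [99 80 69 76 90 86 69 55] [98 80 68 76 91 89 72 55]
252 [89 74 66 74 84 75 59 51] [90 73 67 73 84 75 61 53]
253 [80 67 63 71 75 64 55 53] [80 68 64 72 75 66 55 54]
254 [77 67 62 65 65 59 54 56] [77 68 63 64 65 58 54 55]
255 [78 74 70 69 65 58 55 57] [78 73 71 70 65 57 54 55]
```

Request:
{"method": "play_rows", "body": {
  "plan": [0, 0, 0, 0, -0.0001, 0.0002, 0, 0, 0, 0, 0, -0.0002, 0.0004, 0, 0, 0, 0, 0, -0.0002, 0.0004, 0, 0, 0, 0, 0, -0.0002, 0.0004, 0, 0, 0, 0, 0, -0.0002, 0.0004, 0, 0, 0, 0, 0, -0.0002, 0.0004, 0, 0, 0, 0, 0, -0.0002, 0.0004, 0, 0, 0, 0, 0, -0.0002, 0.0004, 0, 0, 0, 0, 0, -0.0002, 0.0004, 0, 0, 0, 0, 0, -0.0002, 0.0004, 0, 0, 0, 0, 0, -0.0002, 0.0004, 0, 0, 0, 0, 0, -0.0002, 0.0004, 0, 0, 0, 0, 0, -0.0002, 0.0004, 0, 0, 0, 0, 0, -0.0002, 0.0004, 0, 0, 0, 0, 0, -0.0002, 0.0004, 0, 0, 0, 0, 0, -0.0002, 0.0004, 0, 0, 0, 0, 0, -0.0002, 0.0004, 0, 0, 0, 0, 0, -0.0002, 0.0004, 0]
}}

```text
clock: 16.15
position: [0.5487, -0.0282, 0.0381]
ee_rot: [0.189, 0.982, 0.001, 0.0]
ft_force: [-1.3, 2.7, 7.9]
grip_width: -0.001
grasp_force: 3.5
```

Request:
{"method": "play_rows", "body": {
  "plan": [0, 0, 0, 0, 0.0001, -0.0003, 0, 0, 0, 0, 0, 0.0003, -0.0007, 0, 0, 0, 0, 0, 0.0005, -0.0011, 0, 0, 0, 0, 0, 0.0007, -0.0015, 0, 0, 0, 0, 0, 0.0009, -0.0019, 0, 0, 0, 0, 0, 0.0011, -0.0023, 0, 0, 0, 0, 0, 0.0013, -0.0027, 0, 0, 0, 0, 0, 0.0015, -0.0031, 0, 0, 0, 0, 0, 0.0017, -0.0035, 0, 0, 0, 0, 0, 0.0019, -0.0039, 0, 0, 0, 0, 0, 0.0021, -0.0043, 0, 0, 0, 0, 0, 0.0023, -0.0047, 0, 0, 0, 0, 0, 0.0025, -0.0051, 0, 0, 0, 0, 0, 0.0027, -0.0054, 0, 0, 0, 0, 0, 0.0029, -0.0057, 0, 0, 0, 0, 0, 0.0031, -0.006, 0, 0, 0, 0, 0, 0.0032, -0.0063, 0, 0, 0, 0, 0, 0.0033, -0.0066, 0, 0, 0, 0, 0, 0.0034, -0.0069, 0, 0, 0, 0, 0, 0.0035, -0.0072, 0]
}}

```text
clock: 18.65
position: [0.5495, -0.0262, 0.0449]
ee_rot: [0.189, 0.982, -0.0, 0.0]
ft_force: [-0.5, -2.6, 3.9]
grip_width: 0.0
grasp_force: 2.0
```

Request:
{"method": "play_rows", "body": {
  "plan": [0, 0, 0, 0, 0, -0.0003, 0, 0, 0, 0, 0, 0, -0.0006, 0, 0, 0, 0, 0, 0, -0.0009, 0, 0, 0, 0, 0, 0, -0.0012, 0, 0, 0, 0, 0, 0, -0.0016, 0, 0, 0, 0, 0, 0, -0.002, 0, 0, 0, 0, 0, 0, -0.003, 0, 0, 0, 0, 0, 0, -0.006, 0, 0, 0, 0, 0, 0, -0.015, 0, 0, 0, 0, 0, 0, -0.03, 0, 0, 0, 0, 0, 0, -0.06, 0, 0, 0, 0, 0, 0, -0.1, 0, 0, 0, 0, 0, 0, -0.14, 0, 0, 0, 0, 0, 0, -0.15, 0, 0, 0, 0, 0, 0, -0.15, 0, 0, 0, 0, 0, 0, -0.15, 0]
}}

```text
clock: 20.65
position: [0.5487, -0.0259, 0.1937]
ee_rot: [0.189, 0.982, -0.0, -0.001]
ft_force: [-0.1, 0.5, -0.5]
grip_width: -0.002
grasp_force: 0.0
```

```bash
python3 - <<'E'
from h import *
s=avg("side",4);a=cv2.imread("pics/sa.png").astype(int)
d=abs(s.astype(int)-a).mean(2)
print("pad",s[226:234,316:330].mean(),a[226:234,316:330].mean(),"brass diff",d[250:262,308:320].max(),"pad-region diff",d[224:250,312:345].max())
c=s.astype(int).mean(2);b=a.mean(2)
for r in(230,246,249,252,257):print(r,c[r,309:322].astype(int),b[r,309:322].astype(int))
o=status.get_obs();print(o["clock"],o["position"],o["ft_force"])
E
```

```text
pad 183.0952380952381 183.63392857142858 brass diff 41.0 pad-region diff 46.0
230 [ 84  72  64  59  57  70 127 195 221 213 211 227 236] [ 85  72  64  61  58  71 126 191 216 207 207 223 232]
246 [104 105 116 133 132 118 139 180 194 167 118  72  53] [103 106 117 131 129 118 136 174 190 164 115  75  55]
249 [108 135 177 185 150 129 141 136 118  98  79  62  56] [109 134 173 179 146 125 138 136 119 100  82  65  59]
252 [116 142 157 133  94  85  96 104  98  91  74  63  75] [115 141 155 130  93  86  97 101  98  91  73  67  76]
257 [109 106  96 109 132 134 125 109  84  75  83  92  88] [110 106  97 107 131 135 127 111  87  77  88  99 104]
20.85 [ 0.54896684 -0.02604335  0.19399466] [0.5011272  1.27191922 0.10934366]
```

```bash
python3 -c "
from workcell import manip;print(manip.hand_in())"
```

```text
the job is handed in; nothing more can be done
None
```

I pressed the pad until the pointer stood about level with the index (12–13 mm down, judged from a coarse camera view to within about 2 mm), held it there about 5 s, eased the plate back to level, moved the hand clear and handed in at about 21 s; no verdict came back.

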